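Find the top of an eccentric shaft on centres and brake it there

TASK

Turn the eccentric shaft on its centres by pushing lightly against the side of its crank pin, without gripping the pin; watch the dial gauge, and leave the shaft where the cam has pushed the gauge plunger in as far as it ever goes. Then, with the shaft left at that point, push the brake tab in until the pad bears firmly on the shaft's flange, so that it stays pressed on when you let go. Do not force the crank or crush the brake, do not touch the gauge, and leave the tools round about where they lie.

Things in the scene. Friction and masses are not known exactly. Their poses are not given: they have to be found in the camera images.
- stand: Grey stand, fixed. Base plate 160 x 340 x 16 mm; origin on the table under the vertical shaft axis, z up. Local -x: column (face 73 mm from the axis, 36 mm wide) and a top arm 18 mm wide, heights 126 to 144 mm, reaching over the axis to hold the upper centre. Local +y: dial gauge. Local -y: brake, with a guide block 67 to 93 mm from the axis, 93 mm high.
- shaft (a joint): Angle of the shaft (rad), counter-clockwise from above, end stops at -2.0 and 2.0. At angle a the crank pin is in direction (cos a, sin a) of the stand. Starts between -1.85 and -1.45. Turns stiffly (0.5 to 4 N at the pin) and stays where left. Lower down is a round cam, 24 mm radius, 10 mm off centre; its high side is at an unknown angle, 0.27 to 1.97 rad counter-clockwise of the pin.
- crank: Upright round steel crank pin with a freely turning thin sleeve (push it, do not pinch it), 12 mm diameter, 40 mm tall, on a flat arm 18 mm wide fixed to the shaft. Origin at the pin's foot on its axis, height 104 mm, 60 mm from the shaft axis; pin top at 144 mm. z up; its x and y turn with the loose sleeve and mean nothing. It swings above the gauge and the brake guide.
- gauge: Dial gauge on the stand: round housing 80 mm diameter, white face up, highest point 79 mm; origin at its centre, 110 mm from the shaft axis on the stand's +y side, height 66 mm. The black needle turns clockwise 1 rad per mm of plunger (one tick = 0.5 mm, less than one turn in all) and points away from the shaft at plunger 0.
- plunger (a joint): How far the gauge's sprung plunger is pushed in (m), 0 fully out (as it starts). Its ball tip (4 mm radius) is met by the cam only near the cam's high side: going round, the reading leaves 0 about 0.75 rad before the top, rises smoothly to one highest value of about 3.6 mm where the high side faces the gauge (stand's +y), and falls to 0 as far beyond. Spring force 7 to 13 N.
- brake (a joint): How far the brake rod is pushed in (m), 0 fully back (the start) to 0.024. Stiff: about 7 N moves it, and it stays where left. The sprung rubber pad on its end meets the flange after 6 to 13 mm (differs each time); from there the push rises by 1.5 N per mm. The pad bears firmly when the push is 11 to 17 N; over 20 N is too much.
- brake_tab (a point): Middle of the outer face of the brake's upright tab, an aluminium plate 40 mm wide, 8 mm thick, from height 65 to 125 mm; this point is at height 110 mm, 128 mm from the shaft axis on the stand's -y side when fully back. Push the outer face along the stand's +y.
- pad: Rubber brake pad, 22 x 8 x 12 mm, on the rod's inner end; origin at the centre of its face, height 83 mm. The flange it presses on is a concentric disc of 30 mm radius on the shaft.
- mallet: Wooden mallet lying on the table, head 65 x 100 x 65 mm, origin under the head. Leave it.
- awl: Wood-handled awl 170 mm long lying on the table, origin under its middle. Leave it.
- wax: Flat steel tin, 68 mm diameter, 45 mm high, origin under its centre. Leave it.

How it is judged:
By the outcome, as a careful person would: the job done as asked, in the order asked, and still so for the second after the job is handed in, with the robot touching nothing.
It also fails if it takes over 64 s, if anything falls off the work surface, if the arm or the gripper's body presses on something with over 40 N, if the wrist force passes 120 N, or if a joint passes its speed limit or range.

ROBOT

A 6-joint arm with a two-finger parallel gripper is mounted at the origin on the work surface. World frame = base frame: x ahead of the robot, y to its left, z up, the work surface at z = 0. Lengths are in m, angles in rad, forces in N, time in s.
With the tool pointing down it reaches from about 0.35 to 0.975 m from the base axis. Payload 17.4 kg.
Tool frame: the origin (TCP) lies on the centre line of the jaws, within the pads' length; the fingertips stand 8 mm ahead of it and the grasp point (between the pads) lies 11 mm behind it; z points along the fingers, y is the line along which they close (so a half turn about z gives the same grasp; the last joint's range is limited). The gripper opens to 85 mm and grips with 20 to 120 N. Pads are 22 mm wide; open, the fingers measure 114 mm over their backs; the gripper's body (76 mm by 85 mm) begins 54 mm behind the grasp point. The pads swing forward as they close: fully open they stand 13 mm farther back than shut.
Start: joints at [1.169, 0.116, 1.442, -0, 1.584, -0.038], TCP at [0.24, 0.631, 0.239] pointing down, gripper open.
Joint ranges: [-2.83, 2.83], [-0.83, 2.19], [0.07, 2.5], [-1.14, 4.28], [0.01, 3], [-2.97, 2.97]. Speed limits (rad/s): [1.89, 1.89, 2.22, 3.14, 3.14, 3.14].

INTERFACE

Orientations are given as [roll, pitch, yaw] about the fixed x, y, z axes, in that order (R = Rz(yaw) Ry(pitch) Rx(roll)).
In Python, from rig import monitor, vision, close_job, finder gives the robot as it stands. The module is installed in compiled form; this text tells all that it offers.
- The arm moves only by the tool jog_arm, never from a script. Its argument "deltas" is one flat list of numbers, 5 for each row, row after row: the finger opening in mm, from 0 to 85.4, then the shift along the tool's x, y, z in mm, then the turn about the tool's z in rad. A call has 1 to 20 rows; each row is the pose to reach, as a shift and turn from the pose commanded when the call began, along the tool's axes at that moment; what a row does not reach only later rows make up. A row lasts 1/8 s, in which the tool goes at most 62.5 mm and 10.7 degrees, less where a joint would pass 70% of its speed; a pose out of reach is approached as far as the arm can. A call with a gripper value outside its range is refused whole. The fingers move at their own pace and stop on an object; the grip force is fixed at half the most. Time passes only in rows, so rows that repeat a pose let the fingers close. It gives the time, the measured TCP pose, the force, the opening and the grip force at its end, in the units of the state.
- monitor.get_state(): the state, without advancing time (a new reading comes with each control period).
- vision.capture(name): name is "scene" or "top" or "wrist"; returns a dict with "image" (384x512x3 uint8, red, green, blue), "range_z" (384x512 float32, m along the optical axis (not along the pixel's ray), 0 where there is no reading), "K" (3x3 intrinsics, pixels), "k1" (the pictures are not rectified: a ray, as slopes to the right and down, at radius r is drawn at 1 + k1 r^2 times it, then the intrinsics apply), "R" (3x3) and "t" (3): a world point X has camera coordinates R X + t. Camera axes: x right, y down, z forward; pixel columns grow to the right and rows downward; lengths in m; the calibration is good to about 2 mm. A picture is of the moment at which its call begins.
- close_job(): hands the job in; it is judged then, once.
Trained networks look in the newest picture that a camera, given by its name, has taken for a name from the list of things; names that differ only in an ending like _2 or _b are one class to them, and where a whole thing is asked for, a point or a joint stands for the part that bears it (a point fixed in the world has none). Each returns a list of dicts, best first, with "p" (0 to 1); they miss things now and then, are a little off and sometimes report something else, mostly with a low value. They report only what shows in the picture. A call takes as long as a camera call.
- finder.masks_of(camera, thing): "mask" (384x512 bool, what is visible of it) and "location" ([column, row] in pixels, amid what is visible of it).
The state is a dict: "time": time; "joint_pos": joint angles; "joint_velocities": joint speeds; "tau": joint torques, N m; "position": TCP position; "ee_rot": TCP orientation; "wrist_force": force on the tool from outside, world axes, zero at the start; "moment": the same for the moment, N m; "width": finger opening in m; "gripper_force": force on a finger pad.
Only numpy, scipy, OpenCV 4.12 (cv2) and the standard library are available. Lean on these libraries where they do the work, as an engineer would, in place of code of your own. Each camera call takes 0.05 s, during which the arm holds its last target. There are 200 camera calls.

## Working session

There is one attempt and no reset: what is moved stays moved. The work goes in short steps, Python scripts to look and compute and a tool call to move; the robot and the scene stay as the last step left them, time stands still between calls to the robot, and variables do not carry over. Pictures are saved under pics/ and viewed, at most 10 in all, crops included, and the job is handed in when it is done.

Besides the shell and the picture viewer there is one more tool, called after "Emit:" by a JSON object that holds its "fn" and its "kwargs". jog_arm: Moves the arm, as the interface text tells. Its arguments: {"type":"object","properties":{"deltas":{"type":"array","items":{"type":"number"}}},"required":["deltas"]}

```bash
mkdir -p pics; cat > h.py <<'E'
import numpy as np, cv2
from rig import monitor, vision, close_job, finder
def rays(c,uv):
    uv=np.atleast_2d(np.float64(uv)); K=c["K"]
    d=np.array([c["k1"],0,0,0,0],float)
    return cv2.undistortPoints(uv.reshape(-1,1,2),K,d).reshape(-1,2)
def world(c,uv,z=None):
    "z from range if None; pixel->world"
    uv=np.atleast_2d(uv); n=rays(c,uv)
    if z is None:
        ij=np.round(uv).astype(int); zz=c["range_z"][ij[:,1],ij[:,0]]
        P=np.c_[n*zz[:,None],zz]; P[zz==0]=np.nan
        return (P-c["t"])@c["R"]
    o=-c["R"].T@c["t"]; D=np.c_[n,np.ones(len(n))]@c["R"]
    return o+D*((z-o[2])/D[:,2])[:,None]
def proj(c,X):
    X=np.atleast_2d(X); r,_=cv2.Rodrigues(c["R"])
    return cv2.projectPoints(X.astype(float),r,np.float64(c["t"]),c["K"],np.array([c["k1"],0,0,0,0],float))[0].reshape(-1,2)
def save(c,n,crop=None,s=1):
    im=c["image"][:,:,::-1]
    if crop: im=im[crop[1]:crop[3],crop[0]:crop[2]]
    cv2.imwrite(f"pics/{n}.png",cv2.resize(im,None,fx=s,fy=s,interpolation=cv2.INTER_CUBIC))
E
python3 - <<'E'
from h import *
s=monitor.get_state(); print(s["time"],s["position"],s["ee_rot"],s["width"],s["wrist_force"])
ims=[]
for cam in ["scene","top"]:
    c=vision.capture(cam); save(c,cam+"0"); print(cam,-c["R"].T@c["t"])
    for th in ["gauge","crank","brake_tab","stand","mallet","awl","wax","pad"]:
        for m in finder.masks_of(cam,th)[:1]:
            v,u=np.nonzero(m["mask"]); P=world(c,np.c_[u,v]); 
            print(th,round(m["p"],2),np.round(m["location"]),m["mask"].sum(),np.nanmedian(P,0).round(3),np.nanmin(P,0).round(3),np.nanmax(P,0).round(3))
E
```

```text
0.0 [0.24011362 0.63065567 0.23856073] [-3.14043203e+00 -7.37857651e-05  2.77782495e+00] 0.08553401762256936 [-0.76682189 -0.34277909  0.21482021]
scene [ 1.0337455  -0.27371604  0.74502094]
gauge 0.64 [288. 187.] 708 [0.572 0.076 0.075] [0.526 0.019 0.017] [0.606 0.121 0.081]
crank 0.64 [238. 209.] 55 [ 0.6   -0.086  0.126] [ 0.595 -0.09   0.105] [ 0.602 -0.08   0.144]
brake_tab 0.77 [213. 228.] 248 [ 0.602 -0.149  0.096] [ 0.563 -0.155  0.016] [ 0.621 -0.069  0.127]
stand 0.8 [239. 217.] 6943 [ 0.59  -0.057  0.017] [ 0.349 -0.209 -0.003] [0.659 0.159 0.147]
mallet 0.79 [110. 289.] 2735 [ 0.625 -0.389  0.058] [ 0.409 -0.471 -0.003] [ 0.665 -0.347  0.07 ]
awl 0.63 [112. 291.] 2673 [ 0.627 -0.389  0.06 ] [ 0.415 -0.456 -0.001] [ 0.665 -0.348  0.07 ]
wax 0.58 [392. 210.] 636 [0.729 0.292 0.043] [0.674 0.269 0.   ] [0.756 0.336 0.048]
top [ 0.31253243 -0.01702353  1.26561809]
gauge 0.76 [218. 207.] 845 [0.562 0.08  0.076] [0.522 0.011 0.015] [0.598 0.121 0.087]
brake_tab 0.77 [312. 203.] 216 [ 0.591 -0.143  0.092] [ 0.574 -0.154  0.013] [ 0.629 -0.069  0.13 ]
stand 0.57 [271. 225.] 7445 [ 0.542 -0.046  0.018] [ 0.45  -0.207 -0.006] [0.657 0.149 0.152]
mallet 0.79 [406. 214.] 2094 [ 0.598 -0.385  0.06 ] [ 0.426 -0.453  0.003] [ 0.66  -0.347  0.075]
awl 0.81 [116. 232.] 491 [0.485 0.339 0.022] [ 0.436  0.323 -0.003] [0.606 0.36  0.034]
wax 0.79 [145. 139.] 612 [0.714 0.299 0.045] [ 0.687  0.27  -0.004] [0.766 0.334 0.054]
```

View pics/scene0.png

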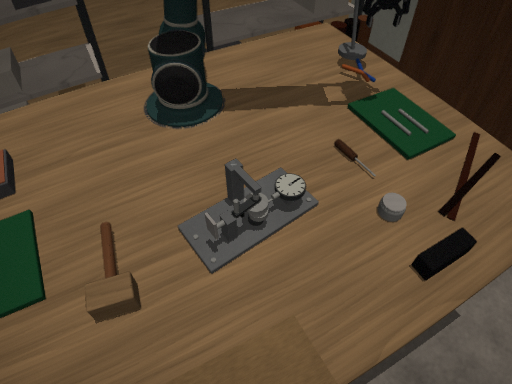

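View pics/top0.png

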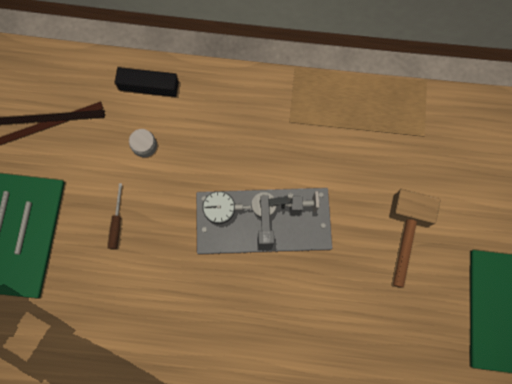

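The scene shot shows the stand around (240,215), with the pin near (238,209), the tab at (213,225) and the dial at (290,186). The top shot shows the dial at (218,207) with its needle pointing away from the shaft, the arm at (265,220) and the tab at (318,201). Next I'll fit the stand pose.

```bash
python3 - <<'E'
from h import *
g=np.indices((384,512)); UV=np.c_[g[1].ravel(),g[0].ravel()]
for cam in ["scene","top"]:
    c=vision.capture(cam); P=world(c,UV)
    box=(abs(P[:,0]-.56)<.15)&(abs(P[:,1]+.03)<.22)
    pl=P[box&(abs(P[:,2]-.016)<.006)]
    # 2D plate: rect
    pl_=pl[:,:2]; r=cv2.minAreaRect(np.float32(pl_*1000)); print(cam,"rect",r)
    m=finder.masks_of(cam,"gauge")[0]["mask"].ravel()
    gz=P[m&(P[:,2]>.065)]; print("gauge circ",cv2.minEnclosingCircle(np.float32(gz[:,:2]*1000)),gz.mean(0))
    d=m.reshape(384,512).astype(np.uint8); cnt=max(cv2.findContours(d,0,1)[0],key=len); e=cv2.fitEllipse(cnt); print("ell",e,world(c,[e[0]],.079))
    tb=P[box&(P[:,1]<-.12)&(P[:,2]>.06)]; print("tab",len(tb),tb.mean(0),cv2.minAreaRect(np.float32(tb[:,:2]*1000)))
    ar=P[box&(P[:,2]>.138)]; print("arm",len(ar),cv2.minAreaRect(np.float32(ar[:,:2]*1000)))
    for lo,hi in [(.02,.06),(.08,.1),(.1,.115),(.115,.138)]:
        q=P[box&(P[:,2]>lo)&(P[:,2]<hi)]; 
    q=P[box&(P[:,2]>.1)&(P[:,1]>-.12)]; print(np.round(q[q[:,0]>.58]*1000).astype(int).tolist()[:60])
E
```

```text
scene rect ((556.3209228515625, -29.349273681640625), (162.5334930419922, 342.683837890625), 8.35950756072998)
gauge circ ((566.55908203125, 73.59088897705078), 49.54203796386719) [0.56947794 0.07748279 0.07436969]
ell ((288.31640625, 187.68838500976562), (27.224206924438477, 35.589210510253906), 71.46297454833984) [[0.5751496  0.07089931 0.079     ]]
tab 243 [ 0.60331975 -0.14582794  0.1009137 ] ((597.6651611328125, -136.58192443847656), (40.63084411621094, 32.854652404785156), 8.174922943115234)
arm 401 ((539.5712890625, -55.29449462890625), (122.77043914794922, 72.24083709716797), 1.6291348934173584)
[[582, -25, 146], [582, -22, 144], [582, -20, 143], [585, -19, 145], [581, -29, 143], [581, -27, 143], [584, -26, 145], [584, -24, 143], [586, -22, 144], [586, -19, 143], [588, -18, 145], [580, -34, 143], [581, -32, 142], [584, -31, 145], [586, -30, 146], [587, -28, 146], [588, -26, 145], [589, -24, 145], [588, -21, 142], [588, -18, 141], [583, -34, 141], [587, -33, 144], [588, -31, 145], [589, -29, 144], [588, -26, 142], [589, -24, 142], [588, -21, 139], [588, -18, 138], [581, -35, 1
[... 1463 characters left out ...]
6], [592, -87, 146], [593, -89, 144], [582, -18, 146], [581, -21, 148], [582, -23, 146], [582, -25, 147], [583, -28, 144], [583, -30, 147], [584, -32, 143], [596, -61, 105], [597, -64, 104], [597, -66, 103], [597, -68, 105], [598, -71, 103], [598, -73, 103], [598, -75, 104], [597, -78, 109], [591, -79, 135], [589, -80, 144], [589, -83, 144], [589, -85, 148], [590, -87, 143], [592, -90, 138], [582, -16, 132], [580, -23, 144], [581, -26, 143], [580, -28, 147], [581, -30, 144], [581, -32, 146], [583, -35, 140], [593, -45, 103], [592, -47, 105], [593, -50, 105], [593, -52, 106], [594, -54, 102], [594, -57, 101], [593, -59, 108], [594, -61, 106], [593, -64, 108], [594, -66, 106], [595, -69, 105]]
```

```bash
python3 - <<'E'
from h import *
g=np.indices((384,512)); UV=np.c_[g[1].ravel(),g[0].ravel()]
for cam in ["scene","top"]:
    c=vision.capture(cam); P=world(c,UV)
    c0=np.array([.583,-.0255])
    pl=P[(abs(P[:,0]-.56)<.13)&(abs(P[:,1]+.03)<.21)&(abs(P[:,2]-.018)<.006)]
    pl=pl[abs(pl[:,1]+.03)<.19]
    # yaw by table-plate: min rect with percentile extents
    best=min(np.arange(.08,.22,.004),key=lambda a:sum(np.ptp(np.percentile(pl[:,:2]@np.array([np.cos(a+k),np.sin(a+k)]),[1,99])) for k in (0,np.pi/2)))
    y=.146; Rm=np.array([[np.cos(y),-np.sin(y)],[np.sin(y),np.cos(y)]])
    L=np.c_[(P[:,:2]-c0)@Rm,P[:,2]]*1000
    near=(abs(L[:,0])<110)&(abs(L[:,1])<180); L=L[near]
    f=lambda n,q:print(cam,n,len(q),np.percentile(q,[2,50,98],axis=0).round(1).tolist())
    print(cam,"yaw",best)
    f("plate",L[(abs(L[:,2]-17)<4)])
    f("gauge",L[(L[:,2]>70)&(L[:,2]<90)&(L[:,1]>66)])
    f("tab",L[(L[:,2]>100)&(L[:,1]<-110)])
    f("arm",L[(L[:,2]>139)&(abs(L[:,1])<18)])
    f("pin",L[(L[:,2]>139)&(L[:,1]<-35)&(L[:,1]>-100)])
    f("guide",L[(L[:,2]>86)&(L[:,2]<98)&(L[:,1]<-60)&(L[:,1]>-100)])
    for X in [(0.,110,79),(0,-128,110)]:
        print(proj(c,np.r_[Rm@np.array(X[:2])/1000+c0,X[2]/1000]))
    if cam=="scene": save(c,"sc1",(170,140,330,270),5)
E
```

```text
scene yaw 0.14800000000000008
scene plate 4297 [[-102.4, -166.9, 13.5], [3.1, -46.1, 16.0], [51.9, 158.1, 19.1]]
scene gauge 608 [[-36.6, 71.5, 71.6], [0.4, 107.2, 74.9], [34.5, 145.6, 78.6]]
scene tab 116 [[-19.6, -128.5, 101.9], [2.2, -126.5, 122.4], [18.1, -120.2, 126.6]]
scene arm 362 [[-101.9, -16.9, 139.8], [-59.6, -1.4, 143.8], [5.7, 15.4, 145.9]]
scene pin 25 [[0.1, -64.5, 140.1], [5.2, -59.8, 143.9], [9.7, -54.7, 146.4]]
scene guide 179 [[-18.0, -97.6, 87.3], [1.1, -81.5, 92.5], [15.1, -65.4, 95.5]]
[[290.77138281 183.7357351 ]]
[[209.52305697 223.58151531]]
top yaw 0.14800000000000008
top plate 5177 [[-107.8, -164.1, 13.3], [-48.8, -18.7, 17.1], [46.9, 164.7, 20.6]]
top gauge 825 [[-41.7, 72.5, 71.3], [-6.3, 109.8, 76.1], [29.6, 144.6, 81.2]]
top tab 82 [[-24.6, -127.2, 102.9], [-5.6, -122.2, 123.9], [14.0, -119.4, 129.4]]
top arm 480 [[-106.7, -16.2, 140.7], [-68.3, 0.1, 144.7], [-0.4, 17.1, 149.4]]
top pin 21 [[-4.1, -64.5, 142.4], [0.4, -59.3, 146.0], [5.0, -55.0, 150.5]]
top guide 168 [[-21.7, -98.1, 87.0], [-7.8, -81.4, 93.1], [12.0, -63.9, 97.2]]
[[217.99312331 204.53601515]]
[[317.50878023 198.65329712]]
```

View pics/sc1.png

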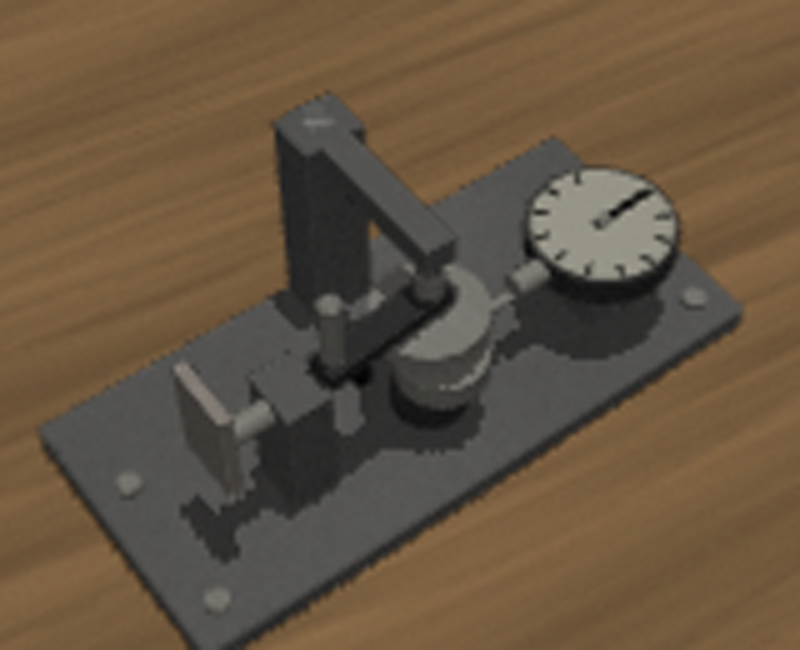

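The picture shows the pin at about (330,340) in the crop, on the -y side. The tab is at (205,420) and the needle points away from the shaft, so it reads 0. Next I'll plan the approach to the clockwise side of the pin.

```bash
cat >> h.py <<'E'
YAW=.146; AX=np.array([.5796,-.0265])
RL=np.array([[np.cos(YAW),-np.sin(YAW)],[np.sin(YAW),np.cos(YAW)]])
def loc2w(p): return AX+RL@(np.array(p)/1000)
def w2loc(p): return RL.T@(np.array(p[:2])-AX)*1000
def rows(targets,width=0,cur=None):
    "targets: (x,y,z,yaw) world; deltas in tool frame now"
    s=monitor.get_state(); p=np.array(s["position"]); y0=s["ee_rot"][2]
    X=np.array([np.cos(y0),np.sin(y0),0]); Y=np.array([np.sin(y0),-np.cos(y0),0]); Z=np.array([0,0,-1])
    out=[]
    for t in targets:
        d=(np.array(t[:3])-p)*1000; a=-((t[3]-y0+np.pi)%(2*np.pi)-np.pi)
        out.append([width,round(d@X,1),round(d@Y,1),round(d@Z,1),round(a,3)])
    print(s["time"],np.round(w2loc(p),1),round(p[2],4),round(y0,3)); 
    for r in out: print(r)
def push(a,gap,z=.122,r=60):
    "TCP pose behind pin at shaft angle a, gap mm"
    d=17+gap; l=np.array([r*np.cos(a),r*np.sin(a)])+d*np.array([np.sin(a),-np.cos(a)])
    return [*loc2w(l),z,a+np.pi/2+YAW]
E
python3 - <<'E'
from h import *
rows([push(-1.5,15,.239),push(-1.5,15,.122)])
E
```

```text
1.2 [-240.2  699.7] 0.2393 2.778
[0, np.float64(-557.2), np.float64(-561.3), np.float64(0.3), np.float64(2.561)]
[0, np.float64(-557.2), np.float64(-561.3), np.float64(117.3), np.float64(2.561)]
```

Emit:
{"fn": "jog_arm", "kwargs": {"deltas": [0,-20,-20,0,0.1,0,-55,-55,0,0.25,0,-90,-90,0,0.4,0,-125,-125,0,0.55,0,-160,-160,0,0.7,0,-195,-195,0,0.85,0,-230,-230,0,1.0,0,-265,-265,0,1.15,0,-300,-300,0,1.3,0,-335,-335,0,1.45,0,-370,-370,0,1.6,0,-405,-405,0,1.75,0,-440,-440,0,1.9,0,-475,-475,0,2.05,0,-510,-510,0,2.2,0,-535,-535,0,2.35,0,-550,-555,0,2.5,0,-557,-561,0,2.56,0,-557,-561,0,2.56,0,-557,-561,0,2.56]}}

```text
time: 3.7
position: [0.561, -0.0913, 0.2393]
ee_rot: [-3.142, -0.0, 0.22]
wrist_force: [0.2, 0.0, -0.6]
width: -0.0001
gripper_force: 0.0
```

```bash
python3 - <<'E'
from h import *
c=vision.capture("wrist"); save(c,"w1",None,1.5)
s=monitor.get_state(); print(s["time"],s["position"],s["ee_rot"],s["width"]); print(-c["R"].T@c["t"],c["R"][2])
g=np.indices((384,512)); UV=np.c_[g[1].ravel(),g[0].ravel()]
P=world(c,UV); L=np.c_[(P[:,:2]-AX)@RL,P[:,2]]*1000; L=L[(abs(L[:,0])<110)&(abs(L[:,1])<180)]
f=lambda n,q:print(n,len(q),np.percentile(q,[2,50,98],axis=0).round(1).tolist() if len(q)>3 else "")
f("gauge",L[(L[:,2]>70)&(L[:,2]<90)&(L[:,1]>66)])
f("tab",L[(L[:,2]>100)&(L[:,1]<-110)])
f("arm",L[(L[:,2]>139)&(abs(L[:,1])<18)])
f("pin",L[(L[:,2]>139)&(L[:,2]<160)&(L[:,1]<-35)&(L[:,1]>-100)])
E
```

```text
3.75 [ 0.56098479 -0.09115387  0.23941563] [-3.14157154e+00 -1.52483046e-04  2.19528723e-01] 0.0002669939885098192
[ 0.64182851 -0.07400206  0.37466864] [-0.31162509 -0.06818132 -0.94775583]
gauge 5332 [[-35.5, 72.1, 72.6], [1.3, 107.9, 75.8], [35.5, 144.9, 79.1]]
tab 1684 [[-17.2, -126.5, 102.8], [-11.0, -118.2, 307.4], [18.8, -110.3, 317.0]]
arm 5718 [[-99.5, -17.5, 141.3], [-20.1, -5.5, 145.1], [5.8, 14.1, 316.5]]
pin 200 [[1.3, -64.9, 141.3], [6.7, -59.5, 144.9], [11.5, -54.4, 146.5]]
```

View pics/w1.png

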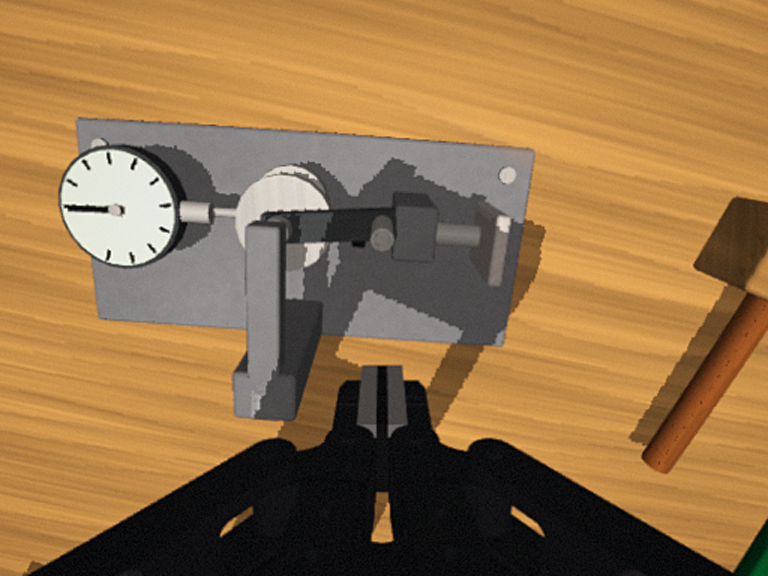

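The wrist view shows the dial clearly, with its centre at (115,210) and the needle at (65,208), pointing outward. The pin top is at (381,233) and the closed fingers are on its -x side. I'll refine the axis position and then descend.

```bash
cat >> h.py <<'E'
AX=AX+RL@np.array([0,-.0015])
E
python3 - <<'E'
from h import *
rows([push(-1.45,10,.239),push(-1.45,10,.122),push(-1.45,0,.122)])
E
```

```text
3.75 [-27.8 -59.8] 0.2394 0.22
[0, np.float64(8.0), np.float64(3.7), np.float64(0.4), np.float64(-0.047)]
[0, np.float64(8.0), np.float64(3.7), np.float64(117.4), np.float64(-0.047)]
[0, np.float64(18.0), np.float64(3.2), np.float64(117.4), np.float64(-0.047)]
```

Emit:
{"fn": "jog_arm", "kwargs": {"deltas": [0,4,2,10,-0.02,0,6,3,30,-0.04,0,6,3.5,50,-0.05,0,6,3.5,70,-0.05,0,6,3.5,90,-0.05,0,6,3.5,107,-0.05,0,6,3.5,117,-0.05,0,6,3.5,117,-0.05]}}

```text
time: 4.75
position: [0.5676, -0.0937, 0.1217]
ee_rot: [-3.141, 0.001, 0.268]
wrist_force: [0.4, 0.2, 0.3]
width: -0.0
gripper_force: 0.0
```

```bash
cat >> h.py <<'E'
def needle(cam="wrist",R=None,dbg=False):
    "plunger mm from needle: resample dial face to top-down patch in stand axes, dark radial score"
    c=vision.capture(cam); n=200; k=np.linspace(-38,38,n)
    r=np.linspace(10,26,33); th=np.radians(np.arange(0,360,.5))
    im=cv2.cvtColor(c["image"],cv2.COLOR_RGB2GRAY).astype(np.float32)
    def samp(L):
        w=np.c_[(AX+(L/1000)@RL.T),np.full(len(L),.0785)]; uv=proj(c,w).astype(np.float32)
        return cv2.remap(im,uv[:,0].reshape(-1,1),uv[:,1].reshape(-1,1),1).ravel()
    gx,gy=np.meshgrid(k,k); I=samp(np.c_[gx.ravel(),110-gy.ravel()]).reshape(n,n)
    cv2.imwrite(f"pics/dial.png",cv2.resize(I,None,fx=2,fy=2))
    # centre: bright face centroid
    b=(cv2.morphologyEx((I>.6*np.percentile(I,90)).astype(np.uint8),cv2.MORPH_CLOSE,np.ones((25,25))))
    cnt=max(cv2.findContours(b,0,1)[0],key=cv2.contourArea); (cx,cy),rad=cv2.minEnclosingCircle(cnt)
    cxm,cym=k[0]+cx*76/(n-1),k[0]+cy*76/(n-1)
    # angle clockwise from +y (needle), at clockwise phi: (sin phi, cos phi)
    G=np.array([samp(np.c_[cxm+np.sin(t)*r,110-cym+np.cos(t)*r]) for t in th]).mean(1)
    D=np.clip(np.median(G)-G,0,None); i=D.argmax(); w=np.array([D[(i+j)%720] for j in range(-14,15)])
    w[w<.4*w.max()]=0
    phi=np.degrees(th[i])+ (w*np.arange(-14,15)).sum()/w.sum()*.5
    phi=(phi+60)%360-60
    print("dial centre",round(cxm,1),round(110-cym,1),"rad",round(rad*76/199,1),"phi",round(phi,1),"mm",round(np.radians(phi),3),"contrast",round(D.max()/np.median(G),2)); return c,np.radians(phi)
E
python3 - <<'E'
from h import *
needle(); needle("scene")
rows([push(a,0) for a in (-1.45,-1.3,-1.15,-1.0,-.85,-.7)])
print(monitor.get_state()["wrist_force"])
E
```

```text
Traceback (most recent call last):
  File "h.py", line 50, in needle
    gx,gy=np.meshgrid(k,k); I=samp(np.c_[gx.ravel(),110-gy.ravel()]).reshape(n,n)
                              ~~~~^^^^^^^^^^^^^^^^^^^^^^^^^^^^^^^^^^
  File "h.py", line 49, in samp
    return cv2.remap(im,uv[:,0].reshape(-1,1),uv[:,1].reshape(-1,1),1).ravel()
           ~~~~~~~~~^^^^^^^^^^^^^^^^^^^^^^^^^^^^^^^^^^^^^^^^^^^^^^^^^^
cv2.error: OpenCV(4.12.0) /io/opencv/modules/imgproc/src/imgwarp.cpp:1713: error: (-215:Assertion failed) dst.cols < SHRT_MAX && dst.rows < SHRT_MAX && src.cols < SHRT_MAX && src.rows < SHRT_MAX in function 'remap'
```

```bash
sed -i 's/uv\[:,0\].reshape(-1,1),uv\[:,1\].reshape(-1,1),1/*[np.resize(uv[:,q],(-(-len(uv)\/\/100),100)) for q in (0,1)],1/; s/1).ravel()$/1).ravel()[:len(uv)]/; s/for q in (0,1)\],1).*/for q in (0,1)],1).ravel()[:len(L)]/' h.py; grep -n remap h.py; sed -i 's#-(-len(uv)//100)#(len(uv)+99)//100#' h.py
python3 - <<'E'
from h import *
needle(); needle("scene")
rows([push(a,0) for a in (-1.45,-1.3,-1.15,-1.0,-.85,-.7)])
print(monitor.get_state()["wrist_force"])
E
```

```text
49:        return cv2.remap(im,*[np.resize(uv[:,q],(-(-len(uv)//100),100)) for q in (0,1)],1).ravel()[:len(L)]
dial centre -4.6 85.4 rad 36.0 phi 0.0 mm 0.0 contrast 1.0
dial centre 0.0 117.5 rad 48.7 phi 2.9 mm 0.051 contrast 0.74
4.9 [-21.2 -63.5] 0.1231 0.268
[0, np.float64(11.7), np.float64(-0.4), np.float64(1.1), np.float64(0.001)]
[0, np.float64(20.8), np.float64(1.4), np.float64(1.1), np.float64(-0.149)]
[0, np.float64(30.2), np.float64(1.9), np.float64(1.1), np.float64(-0.299)]
[0, np.float64(39.5), np.float64(1.0), np.float64(1.1), np.float64(-0.449)]
[0, np.float64(48.5), np.float64(-1.3), np.float64(1.1), np.float64(-0.599)]
[0, np.float64(57.2), np.float64(-4.9), np.float64(1.1), np.float64(-0.749)]
[ 0.31969367 -0.00040995  0.07610178][ WARN:0@0.396] global loadsave.cpp:1063 imwrite_ Unsupported depth image for selected encoder is fallbacked to CV_8U.
```

Emit:
{"fn": "jog_arm", "kwargs": {"deltas": [0,6,0,1,0,0,12,0,1,0,0,16,0.5,1,-0.075,0,21,1.4,1,-0.15,0,25.5,1.8,1,-0.225,0,30,1.9,1,-0.3,0,35,1.6,1,-0.375,0,39.5,1,1,-0.45,0,44,0,1,-0.525,0,48.5,-1.3,1,-0.6,0,53,-3,1,-0.675,0,57,-5,1,-0.75,0,57,-5,1,-0.75]}}

```text
time: 6.52
position: [0.6218, -0.0737, 0.1214]
ee_rot: [3.141, -0.0, 1.018]
wrist_force: [-1.0, 0.4, -0.4]
width: 0.0001
gripper_force: 0.0
```

```bash
python3 - <<'E' 2>/dev/null
from h import *
needle("wrist"); 
needle("top");c,_=needle("scene")
d=cv2.imread("pics/dial.png"); save(c,"t",(170,140,330,270),3); t=cv2.imread("pics/t.png"); d=cv2.resize(d,(390,390)); cv2.imwrite("pics/s2.png",cv2.resize(np.hstack([t,d]),None,fx=.9,fy=.9))
rows([push(a,0) for a in (-.7,-.55,-.4,-.25,-.1,.05)])
print(monitor.get_state()["wrist_force"])
E
```

```text
dial centre 0.0 94.9 rad 44.4 phi 162.2 mm 2.83 contrast 0.54
dial centre 0.0 110.0 rad 53.7 phi -3.6 mm -0.063 contrast 0.46
dial centre 0.0 117.5 rad 48.7 phi 3.6 mm 0.062 contrast 0.73
6.675 [ 34.5 -51.4] 0.1212 1.016
[0, np.float64(0.1), np.float64(0.5), np.float64(-0.8), np.float64(-0.0)]
[0, np.float64(9.2), np.float64(2.4), np.float64(-0.8), np.float64(-0.15)]
[0, np.float64(18.6), np.float64(2.9), np.float64(-0.8), np.float64(-0.3)]
[0, np.float64(27.9), np.float64(1.9), np.float64(-0.8), np.float64(-0.45)]
[0, np.float64(36.9), np.float64(-0.4), np.float64(-0.8), np.float64(-0.6)]
[0, np.float64(45.5), np.float64(-4.0), np.float64(-0.8), np.float64(-0.75)]
[ 0.00200329 -0.07679136  0.33599632]
```

View pics/s2.png

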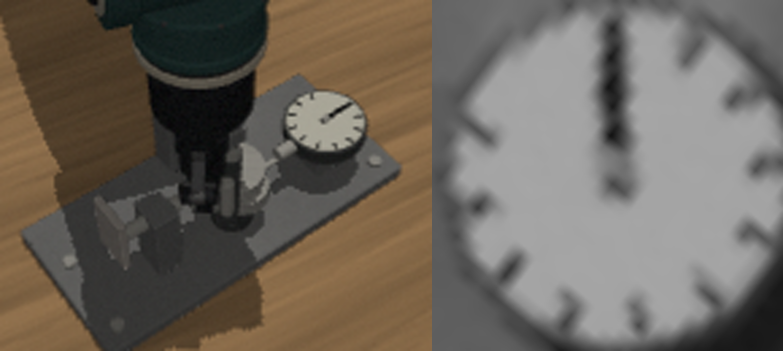

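The dial patch is cleanly rectified, with the hub at about local (2,109) and the needle still at 0. The pin is against the fingers. I'll fix the dial centre in the helper and keep pushing.

Emit:
{"fn": "jog_arm", "kwargs": {"deltas": [0,5,1.6,-0.8,-0.075,0,9.2,2.4,-0.8,-0.15,0,14,2.8,-0.8,-0.225,0,18.6,2.9,-0.8,-0.3,0,23.3,2.5,-0.8,-0.375,0,27.9,1.9,-0.8,-0.45,0,27.9,1.9,-0.8,-0.45]}}

```text
time: 7.55
position: [0.6376, -0.0511, 0.1218]
ee_rot: [-3.141, -0.0, 1.467]
wrist_force: [-0.5, -0.4, -0.4]
width: -0.0001
gripper_force: 0.2
```

```bash
sed -i 's/    cxm,cym=k\[0\].*/    cxm,cym=2.0,1.0/' h.py
cat >> h.py <<'E'
def pinang():
    l=w2loc(monitor.get_state()["position"]); y=monitor.get_state()["ee_rot"][2]
    # pin on circle r=60 with (pin-l).n = 17, n = tool x in local
    n=np.array([np.cos(y-YAW),np.sin(y-YAW)]); k=n@l+17
    b=np.arctan2(n[1],n[0]); a=b-np.arccos(np.clip(k/60,-1,1))
    return a
E
python3 - <<'E' 2>/dev/null
from h import *
needle("scene");needle("top"); print("a",pinang())
rows([push(a,0) for a in (-.25,-.175,-.1,-.025,.05,.125,.2)])
print(monitor.get_state()["wrist_force"])
E
```

```text
dial centre 2.0 109.0 rad 48.7 phi 151.8 mm 2.65 contrast 0.73
dial centre 2.0 109.0 rad 50.4 phi 158.1 mm 2.759 contrast 0.51
a -0.24995695881515245
7.65 [ 53.8 -31.3] 0.1221 1.466
[0, np.float64(-0.0), np.float64(0.1), np.float64(0.1), np.float64(-0.001)]
[0, np.float64(4.5), np.float64(1.2), np.float64(0.1), np.float64(-0.076)]
[0, np.float64(9.2), np.float64(2.0), np.float64(0.1), np.float64(-0.151)]
[0, np.float64(13.8), np.float64(2.4), np.float64(0.1), np.float64(-0.226)]
[0, np.float64(18.5), np.float64(2.4), np.float64(0.1), np.float64(-0.301)]
[0, np.float64(23.2), np.float64(2.1), np.float64(0.1), np.float64(-0.376)]
[0, np.float64(27.8), np.float64(1.5), np.float64(0.1), np.float64(-0.451)]
[ 0.24456892  0.65929581 -0.90111012]
```

Emit:
{"fn": "jog_arm", "kwargs": {"deltas": [0,2.2,0.6,0,-0.038,0,4.5,1.2,0,-0.075,0,4.5,1.2,0,-0.075]}}

```text
time: 8.02
position: [0.6394, -0.0465, 0.1222]
ee_rot: [3.141, -0.0, 1.544]
wrist_force: [0.2, -0.8, -0.8]
width: -0.0
gripper_force: 0.7
```

```bash
cat > m.py <<'E'
from h import *
needle("scene");needle("top"); a=pinang(); print("a",round(a,4))
rows([push(a+d,0) for d in (.0375,.075,.1125,.15)])
print(np.round(monitor.get_state()["wrist_force"],1))
E
python3 m.py 2>/dev/null
```

```text
dial centre 2.0 109.0 rad 48.7 phi 172.4 mm 3.009 contrast 0.75
dial centre 2.0 109.0 rad 48.4 phi 180.0 mm 3.142 contrast 0.62
a -0.1726
8.125 [ 56.2 -27.1] 0.1222 1.543
[0, np.float64(2.3), np.float64(0.6), np.float64(0.2), np.float64(-0.039)]
[0, np.float64(4.5), np.float64(1.1), np.float64(0.2), np.float64(-0.077)]
[0, np.float64(6.8), np.float64(1.5), np.float64(0.2), np.float64(-0.114)]
[0, np.float64(9.2), np.float64(1.8), np.float64(0.2), np.float64(-0.152)]
[ 0.1 -0.9  0.5]
```

Emit:
{"fn": "jog_arm", "kwargs": {"deltas": [0,2.3,0.6,0,-0.038,0,4.5,1.1,0,-0.075,0,6.8,1.5,0,-0.113,0,6.8,1.5,0,-0.113]}}

```text
time: 8.62
position: [0.641, -0.0396, 0.1221]
ee_rot: [3.142, -0.0, 1.657]
wrist_force: [0.7, -0.4, -0.0]
width: 0.0
gripper_force: 0.2
```

```bash
python3 m.py 2>/dev/null
```

```text
dial centre 2.0 109.0 rad 48.8 phi 194.5 mm 3.395 contrast 0.79
dial centre 2.0 109.0 rad 45.9 phi 208.5 mm 3.639 contrast 0.71
a -0.0582
8.725 [ 58.8 -20.5] 0.122 1.656
[0, np.float64(2.3), np.float64(0.7), np.float64(0.0), np.float64(-0.04)]
[0, np.float64(4.5), np.float64(1.2), np.float64(0.0), np.float64(-0.078)]
[0, np.float64(6.8), np.float64(1.7), np.float64(0.0), np.float64(-0.115)]
[0, np.float64(9.2), np.float64(2.0), np.float64(0.0), np.float64(-0.153)]
[-0.5 -0.1  0.2]
```

Emit:
{"fn": "jog_arm", "kwargs": {"deltas": [0,2.3,0.7,0,-0.038,0,4.5,1.2,0,-0.075,0,6.8,1.7,0,-0.113,0,6.8,1.7,0,-0.113]}}

```text
time: 9.22
position: [0.6421, -0.0327, 0.1221]
ee_rot: [-3.142, -0.0, 1.77]
wrist_force: [-0.2, -0.5, -0.3]
width: -0.0003
gripper_force: 0.1
```

```bash
python3 m.py 2>/dev/null
```

```text
dial centre 2.0 109.0 rad 48.0 phi 217.5 mm 3.796 contrast 0.92
dial centre 2.0 109.0 rad 44.2 phi 244.5 mm 4.267 contrast 0.72
a 0.0529
9.325 [ 60.9 -13.8] 0.1221 1.769
[0, np.float64(2.3), np.float64(0.5), np.float64(0.1), np.float64(-0.038)]
[0, np.float64(4.5), np.float64(1.0), np.float64(0.1), np.float64(-0.076)]
[0, np.float64(6.8), np.float64(1.4), np.float64(0.1), np.float64(-0.113)]
[0, np.float64(9.2), np.float64(1.8), np.float64(0.1), np.float64(-0.151)]
[-0.6 -0.8 -0.3]
```

```bash
python3 - <<'E' 2>/dev/null
from h import *
D=[]
for n in ("scene","top","wrist"):
    needle(n); D.append(cv2.resize(cv2.imread("pics/dial.png"),(260,260)))
cv2.imwrite("pics/s3.png",np.hstack(D))
E
```

```text
dial centre 2.0 109.0 rad 48.0 phi 207.0 mm 3.613 contrast 0.89
dial centre 2.0 109.0 rad 44.2 phi 244.5 mm 4.267 contrast 0.73
dial centre 2.0 109.0 rad 42.6 phi 0.0 mm 0.0 contrast 1.0
```

View pics/s3.png

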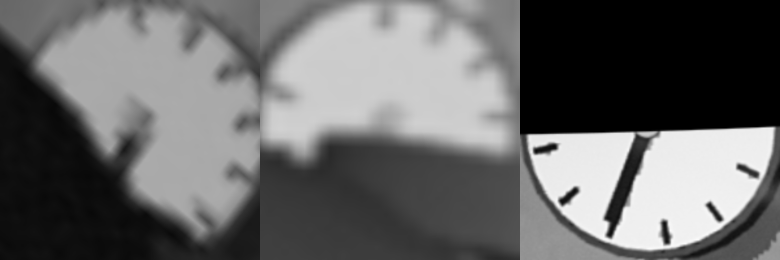

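In the scene and top views the gripper hides part of the dial. The wrist patch shows the needle from the hub at (647,135) to its tip at (611,235), lying over the 3.5 mm tick. I'll read from the wrist camera and calibrate against the ticks.

```bash
cat > w.py <<'E'
from h import *
from scipy.optimize import least_squares
from scipy.signal import find_peaks
def wread():
    c=vision.capture("wrist"); im=cv2.cvtColor(c["image"],cv2.COLOR_RGB2GRAY).astype(np.float32); im=cv2.GaussianBlur(im,(0,0),.7)
    th=np.radians(np.arange(95,275,.25))
    def prof(cx,cy,r0,r1):
        r=np.linspace(r0,r1,24); L=np.array([[cx+np.sin(t)*q,cy+np.cos(t)*q] for t in th for q in r])
        uv=proj(c,np.c_[AX+(L/1000)@RL.T,np.full(len(L),.0785)]).astype(np.float32).reshape(-1,24,2)
        return cv2.remap(im,np.ascontiguousarray(uv[...,0]),np.ascontiguousarray(uv[...,1]),1,borderValue=200).mean(1)
    def cen(G):
        D=np.clip(np.median(G)-G,0,None); pk,_=find_peaks(D,height=.3*D.max(),distance=40)
        o=[]
        for i in pk:
            s=slice(max(0,i-20),i+21); w=D[s].copy(); w[w<.4*D[i]]=0; o.append((np.degrees((w*th[s]).sum()/w.sum()),D[i]))
        return o
    # centre so that needle lines up at inner and outer radii & ticks land on multiples
    from itertools import product
    best=None
    for cx,cy in product(np.arange(-3,3.1,.5),np.arange(106.5,111.6,.5)):
        tk=[a for a,_ in cen(prof(cx,cy,28,33))]; 
        ni=[a for a,h in sorted(cen(prof(cx,cy,12,17)),key=lambda q:-q[1])[:1]]; no=[a for a,h in sorted(cen(prof(cx,cy,20,25)),key=lambda q:-q[1])[:1]]
        if not ni or not no: continue
        n=(ni[0]+no[0])/2; t=np.array([a for a in tk if abs(a-n)>8])
        if len(t)<3: continue
        res=t-28.648*np.round(t/28.648)
        e=(res-res.mean()).std()+abs(ni[0]-no[0])*.5
        if best is None or e<best[0]: best=(e,cx,cy,n,res.mean(),t)
    e,cx,cy,n,off,t=best
    print("err %.2f c %.1f %.1f needle %.2f off %.2f -> %.3f mm"%(e,cx,cy,n,off,np.radians(n-off)),t.round(1),"a",round(pinang(),4))
for _ in range(2): wread()
a=pinang(); rows([push(a+d,0) for d in (.0375,.075,.1125,.15)])
E
python3 w.py 2>/dev/null
```

```text
err 0.50 c 0.5 111.0 needle 201.56 off 0.41 -> 3.511 mm [114.6 143.6 172.6 229.8 258.1] a 0.0493
err 0.51 c 1.0 111.0 needle 201.44 off 1.02 -> 3.498 mm [115.1 144.5 173.5 230.4 258.4] a 0.0483
9.575 [ 60.9 -14.1] 0.1221 1.769
[0, np.float64(2.3), np.float64(0.5), np.float64(0.1), np.float64(-0.034)]
[0, np.float64(4.5), np.float64(1.0), np.float64(0.1), np.float64(-0.071)]
[0, np.float64(6.8), np.float64(1.4), np.float64(0.1), np.float64(-0.109)]
[0, np.float64(9.2), np.float64(1.8), np.float64(0.1), np.float64(-0.146)]
```

Emit:
{"fn": "jog_arm", "kwargs": {"deltas": [0,2.4,0.5,0,-0.038,0,4.6,1.0,0,-0.075,0,4.6,1.0,0,-0.075]}}

```text
time: 9.95
position: [0.6422, -0.0281, 0.1221]
ee_rot: [-3.142, -0.0, 1.845]
wrist_force: [-0.4, 0.2, -0.2]
width: -0.0001
gripper_force: 0.4
```

```bash
python3 w.py 2>/dev/null
```

```text
err 0.53 c 1.0 111.0 needle 204.60 off 1.13 -> 3.551 mm [115.1 144.5 173.7 230.6 258.5] a 0.1276
err 0.43 c 0.5 111.0 needle 202.49 off 0.54 -> 3.525 mm [114.6 143.7 172.8 230.  258.3] a 0.1273
10.05 [61.7 -9.2] 0.1221 1.844
[0, np.float64(2.3), np.float64(0.6), np.float64(0.1), np.float64(-0.038)]
[0, np.float64(4.5), np.float64(1.1), np.float64(0.1), np.float64(-0.075)]
[0, np.float64(6.8), np.float64(1.5), np.float64(0.1), np.float64(-0.113)]
[0, np.float64(9.2), np.float64(1.9), np.float64(0.1), np.float64(-0.15)]
```

The reading is about 3.53 mm. The readings and the cam model both put the peak near a = 0.125 to 0.13, and the shaft is at 0.1275. I'll retreat and go round to the outer face of the tab.

```bash
cat >> h.py <<'E'
def tab(gap,z): return [*loc2w([0,-128-11-gap]),z,YAW+np.pi/2]
E
python3 - <<'E'
from h import *
t=pinang()
rows([push(t,18),push(t,18,.195),tab(14,.195),tab(14,.112)])
E
```

```text
10.05 [61.7 -9.2] 0.1221 1.844
[0, np.float64(-18.0), np.float64(0.0), np.float64(0.1), np.float64(-0.0)]
[0, np.float64(-18.0), np.float64(0.0), np.float64(-72.9), np.float64(-0.0)]
[0, np.float64(-134.8), np.float64(-79.4), np.float64(-72.9), np.float64(0.127)]
[0, np.float64(-134.8), np.float64(-79.4), np.float64(10.1), np.float64(0.127)]
```

Emit:
{"fn": "jog_arm", "kwargs": {"deltas": [0,-6,0,0,0,0,-14,0,0,0,0,-18,0,-15,0,0,-18,0,-40,0,0,-18,0,-73,0,0,-18,0,-73,0,0,-40,-15,-73,0.03,0,-70,-35,-73,0.06,0,-100,-55,-73,0.1,0,-125,-72,-73,0.127,0,-135,-79.4,-73,0.127,0,-135,-79.4,-73,0.127]}}

```text
time: 11.55
position: [0.602, -0.1801, 0.1951]
ee_rot: [-3.142, -0.0, 1.716]
wrist_force: [0.3, -1.1, -0.1]
width: 0.0002
gripper_force: 0.0
```

```bash
cat > chk.py <<'E'
from h import *
g=np.indices((384,512)); UV=np.c_[g[1].ravel(),g[0].ravel()]
c=vision.capture("wrist"); P=world(c,UV); L=np.c_[(P[:,:2]-AX)@RL,P[:,2]]*1000; L=L[(abs(L[:,0])<110)&(abs(L[:,1])<180)]
f=lambda n,q:print(n,len(q),np.percentile(q,[2,50,98],axis=0).round(1).tolist() if len(q)>3 else "")
f("pin",L[(L[:,2]>138)&(L[:,2]<155)&(L[:,0]>40)&(abs(L[:,1])<50)])
f("tab",L[(L[:,2]>105)&(L[:,2]<130)&(L[:,1]<-90)])
save(c,"w9",None,1.5)
needle("scene"); needle("top")
E
python3 chk.py 2>/dev/null; python3 w.py 2>/dev/null; python3 -c "
from h import *
rows([tab(14,.112)])"
```

```text
pin 0 
tab 976 [[-19.1, -125.0, 105.8], [-0.1, -119.5, 124.8], [18.8, -117.7, 126.7]]
dial centre 2.0 109.0 rad 48.7 phi 207.3 mm 3.618 contrast 0.78
dial centre 2.0 109.0 rad 53.7 phi 212.2 mm 3.703 contrast 0.46
11.75 [   0.4 -152.7] 0.1951 1.718
[0, np.float64(-0.3), np.float64(-0.4), np.float64(83.1), np.float64(0.001)]
```

View pics/w9.png

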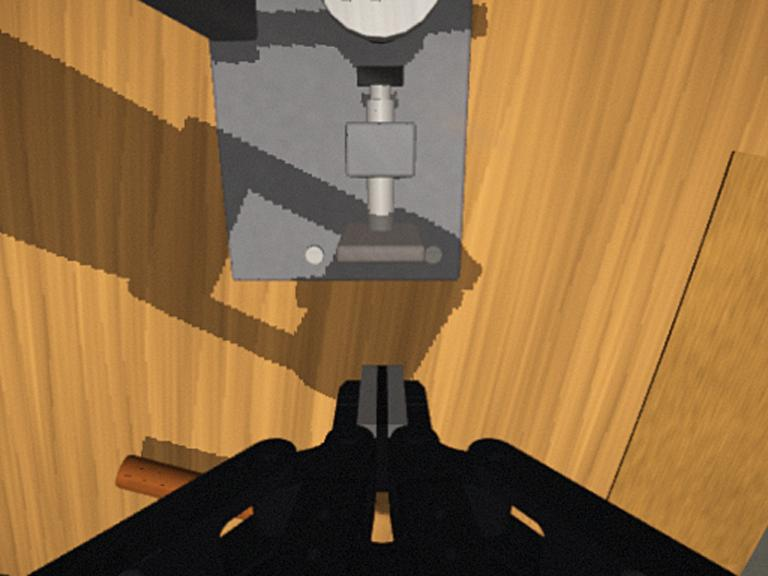

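The wrist view shows the fingers at (382,400) centred on the tab at (381,250). The pad is at (380,75) and still clear of the flange. Scene readings give the peak at a≈0.126, so the shaft is on it. I'll descend behind the tab.

Emit:
{"fn": "jog_arm", "kwargs": {"deltas": [0,0,0,15,0,0,0,0,40,0,0,0,0,65,0,0,0,0,80,0,0,0,0,83,0,0,4,0,83,0,0,8,0,83,0,0,10,0,83,0,0,10,0,83,0]}}

```text
time: 12.88
position: [0.6008, -0.1697, 0.1125]
ee_rot: [3.141, 0.0, 1.717]
wrist_force: [0.6, -0.3, 0.0]
width: 0.0003
gripper_force: 0.0
```

Emit:
{"fn": "jog_arm", "kwargs": {"deltas": [0,1,0,0,0,0,2,0,0,0,0,3,0,0,0,0,4,0,0,0,0,5,0,0,0,0,6,0,0,0]}}

```text
time: 13.62
position: [0.5998, -0.1639, 0.1121]
ee_rot: [-3.142, 0.0, 1.717]
wrist_force: [-0.5, -0.7, -0.1]
width: -0.0001
gripper_force: 0.0
```

Emit:
{"fn": "jog_arm", "kwargs": {"deltas": [0,1,0,0,0,0,2,0,0,0,0,3,0,0,0,0,4,0,0,0]}}

```text
time: 14.12
position: [0.5993, -0.1608, 0.1121]
ee_rot: [3.141, 0.002, 1.716]
wrist_force: [2.0, -7.5, -1.6]
width: 0.0001
gripper_force: 3.5
```

Emit:
{"fn": "jog_arm", "kwargs": {"deltas": [0,1,0,0,0,0,2,0,0,0]}}

```text
time: 14.38
position: [0.599, -0.1588, 0.1122]
ee_rot: [3.141, 0.002, 1.716]
wrist_force: [1.2, -7.4, -2.1]
width: -0.0002
gripper_force: 3.5
```

Emit:
{"fn": "jog_arm", "kwargs": {"deltas": [0,1,0,0,0,0,2,0,0,0]}}

```text
time: 14.62
position: [0.5987, -0.1568, 0.1121]
ee_rot: [3.141, 0.002, 1.716]
wrist_force: [1.1, -7.7, -1.5]
width: 0.0001
gripper_force: 3.5
```

Emit:
{"fn": "jog_arm", "kwargs": {"deltas": [0,1,0,0,0,0,2,0,0,0]}}

```text
time: 14.88
position: [0.5984, -0.1548, 0.1122]
ee_rot: [3.141, 0.002, 1.716]
wrist_force: [0.5, -7.1, -1.7]
width: 0.0005
gripper_force: 3.5
```

Emit:
{"fn": "jog_arm", "kwargs": {"deltas": [0,0.5,0,0,0,0,1.5,0,0,0]}}

```text
time: 15.12
position: [0.5982, -0.1534, 0.1122]
ee_rot: [3.141, 0.002, 1.716]
wrist_force: [1.8, -7.0, -2.2]
width: 0.0001
gripper_force: 3.5
```

Emit:
{"fn": "jog_arm", "kwargs": {"deltas": [0,0.5,0,0,0,0,1.5,0,0,0]}}

```text
time: 15.38
position: [0.598, -0.1519, 0.1122]
ee_rot: [3.141, 0.002, 1.716]
wrist_force: [1.1, -7.6, -1.3]
width: 0.0003
gripper_force: 3.5
```

Emit:
{"fn": "jog_arm", "kwargs": {"deltas": [0,0.5,0,0,0,0,1.5,0,0,0]}}

```text
time: 15.62
position: [0.5978, -0.1505, 0.1122]
ee_rot: [3.141, 0.002, 1.716]
wrist_force: [1.4, -8.4, -1.3]
width: -0.0003
gripper_force: 4.2
```

Emit:
{"fn": "jog_arm", "kwargs": {"deltas": [0,0.5,0,0,0,0,1.5,0,0,0]}}

```text
time: 15.88
position: [0.5976, -0.1492, 0.1122]
ee_rot: [3.141, 0.002, 1.716]
wrist_force: [2.4, -9.9, -2.2]
width: -0.0005
gripper_force: 5.1
```

Emit:
{"fn": "jog_arm", "kwargs": {"deltas": [0,0.5,0,0,0,0,1.5,0,0,0]}}

```text
time: 16.12
position: [0.5974, -0.1479, 0.1122]
ee_rot: [3.141, 0.003, 1.716]
wrist_force: [2.5, -11.7, -2.5]
width: 0.0
gripper_force: 6.0
```

Emit:
{"fn": "jog_arm", "kwargs": {"deltas": [0,0.5,0,0,0,0,1.4,0,0,0]}}

```text
time: 16.38
position: [0.5972, -0.1467, 0.1122]
ee_rot: [3.141, 0.003, 1.716]
wrist_force: [1.9, -12.6, -3.0]
width: 0.0001
gripper_force: 6.9
```

The push is about 13 to 14 N. I'll back off, rise and check.

Emit:
{"fn": "jog_arm", "kwargs": {"deltas": [0,-3,0,0,0,0,-12,0,0,0,0,-25,0,0,0,0,-30,0,-20,0,0,-30,0,-50,0,0,-30,0,-83,0,0,-60,0,-110,0,0,-60,0,-110,0,0,-60,0,-110,0]}}

```text
time: 17.5
position: [0.6056, -0.2045, 0.2221]
ee_rot: [-3.141, -0.0, 1.716]
wrist_force: [0.5, 1.3, 0.2]
width: 0.0
gripper_force: 0.0
```

```bash
python3 chk.py 2>/dev/null; python3 -c "
from h import *
c=vision.capture('scene'); save(c,'end',(170,140,330,270),5); c2=vision.capture('wrist')"
```

```text
pin 0 
tab 659 [[-19.0, -109.3, 123.1], [-0.5, -105.2, 125.4], [18.7, -101.7, 127.0]]
dial centre 2.0 109.0 rad 48.8 phi 208.5 mm 3.638 contrast 0.77
dial centre 2.0 109.0 rad 53.7 phi 214.5 mm 3.744 contrast 0.43
```

View pics/end.png

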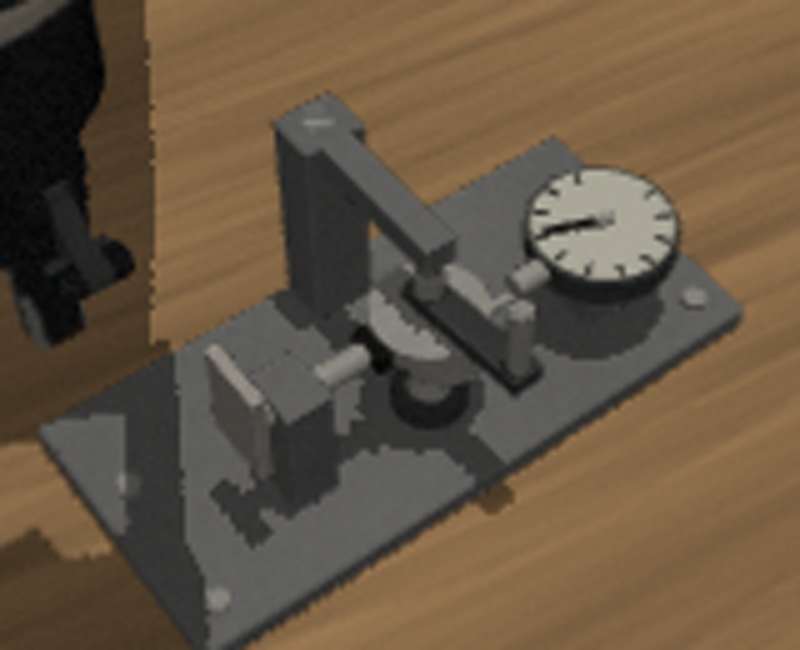

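The picture shows the pad at (372,345) against the flange and the tab pushed in at (240,410). The needle is at (545,232), about 3.6 mm, its highest value. The robot is clear of everything, so I'll hand in.

```bash
python3 -c "
from rig import close_job
print(close_job())"
```

```text
the job is handed in; nothing more can be done
None
```

I've handed the job in: the shaft is at the gauge's highest reading (about 3.6 mm), set from readings up to the peak and the cam geometry without going past it. The brake was then pressed on with about 13–14 N and still sat against the flange after I let go.

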